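# Load terminal blocks into the screw-driving jig in order of size

### The arm

A 7-joint arm with a two-finger parallel gripper is mounted at the origin on the work surface. World frame = base frame: x ahead of the robot, y to its left, z up, the work surface at z = 0. Lengths are in m, angles in rad, forces in N, time in s.
With the tool pointing down it reaches from about 0.425 to 0.925 m from the base axis. Payload 6.8 kg.
Tool frame: the origin (TCP) lies midway between the tips of the shut fingers; the grasp point (between the pads) lies 19 mm behind it; z points along the fingers, y is the line along which they close (so a half turn about z gives the same grasp; the last joint's range is limited). The gripper opens to 85 mm and grips with 20 to 120 N. Pads are 22 mm wide; open, the fingers measure 114 mm over their backs; the gripper's body (76 mm by 85 mm) begins 54 mm behind the grasp point. The pads swing forward as they close: fully open they stand 13 mm farther back than shut.
Start: joints at [-1.407, 0.477, 0.022, 1.555, -0.011, 1.109, -0.083], TCP at [0.181, 0.65, 0.231] pointing down, gripper open.
Joint ranges: [-2.96, 2.96], [-0.34, 2.1], [-1.41, 1.46], [0.24, 2.44], [-1.37, 4.51], [0.17, 1.92], [-2.96, 2.96]. Speed limits (rad/s): [2.39, 2.39, 3.14, 3.14, 3.14, 3.14, 3.14].

### API

Orientations are given as a unit quaternion [w, x, y, z].
In Python, from station import readout, imaging, hand_in gives the robot as it stands.
- The arm moves only by the tool drive_tool, never from a script. Its argument "series" is a list of rows, each a list of 5 numbers: the shift along the tool's x, y, z in cm, then the turn about the tool's z in degrees, then the closure, from -1 (fully open) to 1 (shut). A call has 1 to 8 rows; each row shifts and turns the commanded pose from where the row before left it, along the tool's axes as they then stand; what a row does not reach is not made up. A row lasts 1/10 s, in which the tool goes at most 50 mm and 8.59 degrees, less where a joint would pass 70% of its speed; a pose out of reach is approached as far as the arm can. A call with a gripper value outside its range is refused whole. The fingers move at their own pace and stop on an object; "squeeze" is the grip in N (left out, the last holds). Time passes only in rows, so rows that do not move let the fingers close. It gives the time, the measured TCP pose, the force, the opening and the grip force at its end, in the units of the state.
- readout.get_obs(): the state, without advancing time (a new reading comes with each control period).
- imaging.read_camera(name): name is "scene" or "side" or "wrist"; returns the picture (400x640x3 uint8, red, green, blue); there is no depth.
- imaging.camera_model(name): a dict with "vfov" (degrees; the focal length in pixels is half the picture's height over the tangent of half this angle, whatever the lens; pixels are square), "cx", "cy" (the principal point, pixels), "xyz" and "orientation" of the camera in the world. Camera axes: x right, y down, z forward; pixel columns grow to the right and rows downward; lengths in m; the calibration is good to about 2 mm. A picture is of the moment at which its call begins: read the wrist's pose just before it. camera_model takes no time and is no camera call; for the wrist camera it gives the pose at the moment of the call.
- hand_in(): hands the job in; it is judged then, once.
Trained networks look in the newest picture that a camera, given by its name, has taken for a name from the list of things; names that differ only in an ending like _2 or _b are one class to them, and where a whole thing is asked for, a point or a joint stands for the part that bears it (a point fixed in the world has none). Each returns a list of dicts, best first, with "conf" (0 to 1); they miss things now and then, are a little off and sometimes report something else, mostly with a low value. They report only what shows in the picture. A call takes as long as a camera call. They do not tell look-alikes from the thing itself.
- imaging.cut_out(thing, camera): "mask" (400x640 bool, what is visible of it) and "centre" ([column, row] in pixels, amid what is visible of it).
The state is a dict: "t": time; "q": joint angles; "joint_vel": joint speeds; "joint_torque": joint torques, N m; "eef_pos": TCP position; "tool_rot": TCP orientation; "contact_force": force on the tool from outside, world axes, zero at the start; "torque": the same for the moment, N m; "gripper_width": opening from 0.0 (shut) to 1.0 (fully open); "grasp_force": force on a finger pad.
Only numpy, scipy, OpenCV 4.12 (cv2) and the standard library are available. Lean on these libraries where they do the work, as an engineer would, in place of code of your own. Each camera call takes 0.05 s, during which the arm holds its last target. There are 200 camera calls.

### The job

Load the four black terminal blocks into the white nests of the screw-driving jig in order of size, one to a nest: the two-pole block goes in the nest next to the red stop, then the three-pole, the four-pole and, farthest from the stop, the five-pole. Each must stand flat on the nest's floor between the fences, lengthwise along the row and centred on the nest's black mark. Set them down rather than drop them, and leave the tray of screws alone.

Things in the scene. Friction and masses are not known exactly. Their poses are not given: they have to be found in the camera images.
- block_2p: the two-pole terminal block: black plastic, 30 mm long (its own y axis), 32 mm wide (x), 34 mm high (z), about 50 g, with 2 pairs of steel screws on brass plates on top, between black fins. Flat vertical sides: grip it across its 32 mm width. Origin: centre of its underside. A half turn about z makes no difference. It starts upright on the bench, at any yaw.
- block_3p: the three-pole terminal block: black plastic, 43 mm long (its own y axis), 32 mm wide (x), 34 mm high (z), about 70 g, with 3 pairs of steel screws on brass plates on top, between black fins. Flat vertical sides: grip it across its 32 mm width. Origin: centre of its underside. A half turn about z makes no difference. It starts upright on the bench, at any yaw.
- block_4p: the four-pole terminal block: black plastic, 56 mm long (its own y axis), 32 mm wide (x), 34 mm high (z), about 90 g, with 4 pairs of steel screws on brass plates on top, between black fins. Flat vertical sides: grip it across its 32 mm width. Origin: centre of its underside. A half turn about z makes no difference. It starts upright on the bench, at any yaw.
- block_5p: the five-pole terminal block: black plastic, 69 mm long (its own y axis), 32 mm wide (x), 34 mm high (z), about 110 g, with 5 pairs of steel screws on brass plates on top, between black fins. Flat vertical sides: grip it across its 32 mm width. Origin: centre of its underside. A half turn about z makes no difference. It starts upright on the bench, at any yaw.
- nest_a: one of four alike fixed white nests in a straight row along their y axes, 80 mm apart; which stands where in the row varies. 70 mm long (y), 58 wide (x). Origin: centre of its underside; flat floor, for a block, 12 mm above it; along both long sides a fence 6 mm above the floor, 44 mm apart inside; ends open. A thin black line across its middle (along x) is the centre mark.
- nest_b: one of four alike fixed white nests in a straight row along their y axes, 80 mm apart; which stands where in the row varies. 70 mm long (y), 58 wide (x). Origin: centre of its underside; flat floor, for a block, 12 mm above it; along both long sides a fence 6 mm above the floor, 44 mm apart inside; ends open. A thin black line across its middle (along x) is the centre mark.
- nest_c: one of four alike fixed white nests in a straight row along their y axes, 80 mm apart; which stands where in the row varies. 70 mm long (y), 58 wide (x). Origin: centre of its underside; flat floor, for a block, 12 mm above it; along both long sides a fence 6 mm above the floor, 44 mm apart inside; ends open. A thin black line across its middle (along x) is the centre mark.
- nest_d: one of four alike fixed white nests in a straight row along their y axes, 80 mm apart; which stands where in the row varies. 70 mm long (y), 58 wide (x). Origin: centre of its underside; flat floor, for a block, 12 mm above it; along both long sides a fence 6 mm above the floor, 44 mm apart inside; ends open. A thin black line across its middle (along x) is the centre mark.
- red_stop: red bar, 62 x 20 mm, 30 mm high, two steel cap screws on top, fixed at one end of the nest row (either end), its centre 50 mm from the nearest nest's centre, in line with the row. Origin: centre of its underside. It and the nests stand on an 8 mm base plate; a bare aluminium block closes the other end. All that stands in the work area is below 60 mm.
- screw_tray: round open aluminium foil tray of loose screws, 84 mm across the rim, 30 mm high, loose on the bench among the blocks, in front of the jig; a bystander, to be left alone. Origin: centre of its underside.
There are look-alikes about, which are no part of the job. What is shaped like the block_3p but orange is not meant.

How it is judged:
At the end, for the whole second after the job is handed in: Counted from the red stop, the 2-, 3-, 4- and 5-pole blocks stand in nests 1 to 4: within 10 mm of the nest's centre along the row and 8 mm across it, flat on its floor (within 3 mm, tilt under 0.08 rad), lengthwise along the row within 0.17 rad, released and at rest (horizontal distance between block_2p and red_stop between 0.04 and 0.06 m and x of block_2p in the frame of nest_a between -0.008 and 0.008 m and z of block_2p in the frame of nest_a between 0.009 and 0.015 m and angle between each of block_2p, block_3p, block_4p, block_5p's own z axis and vertical below 0.08 rad and angle between the y axis of each of block_2p, block_3p, block_4p, block_5p and the y axis of nest_a, either way round below 0.17 rad and linear speed of each of block_2p, block_3p, block_4p, block_5p below 0.02 m/s and angular speed of each of block_2p, block_3p, block_4p, block_5p below 0.2 rad/s and contact force between the fingers and block_2p below 0.1 N and horizontal distance between block_3p and red_stop between 0.12 and 0.14 m and x of block_3p in the frame of nest_a between -0.008 and 0.008 m and z of block_3p in the frame of nest_a between 0.009 and 0.015 m and contact force between the fingers and block_3p below 0.1 N and horizontal distance between block_4p and red_stop between 0.2 and 0.22 m and x of block_4p in the frame of nest_a between -0.008 and 0.008 m and z of block_4p in the frame of nest_a between 0.009 and 0.015 m and contact force between the fingers and block_4p below 0.1 N and horizontal distance between block_5p and red_stop between 0.28 and 0.3 m and x of block_5p in the frame of nest_a between -0.008 and 0.008 m and z of block_5p in the frame of nest_a between 0.009 and 0.015 m and contact force between the fingers and block_5p below 0.1 N); the robot touches nothing.
It fails at once if the two-pole block is dropped or thrown (moves faster than 0.7 m/s while the gripper does not hold it) (linear speed of block_2p above 0.7 m/s and contact force between the fingers and block_2p below 0.05 N).
It fails at once if the three-pole block is dropped or thrown (moves faster than 0.7 m/s while the gripper does not hold it) (linear speed of block_3p above 0.7 m/s and contact force between the fingers and block_3p below 0.05 N).
It fails at once if the four-pole block is dropped or thrown (moves faster than 0.7 m/s while the gripper does not hold it) (linear speed of block_4p above 0.7 m/s and contact force between the fingers and block_4p below 0.05 N).
It fails at once if the five-pole block is dropped or thrown (moves faster than 0.7 m/s while the gripper does not hold it) (linear speed of block_5p above 0.7 m/s and contact force between the fingers and block_5p below 0.05 N).
It fails at once if the tray of screws is pushed by more than 20 mm or tipped (distance of screw_tray from where it was at the start of the episode above 0.02 m or angle between screw_tray's own z axis and vertical above 0.25 rad).
It also fails if it takes over 96 s, if anything falls off the work surface, if the arm or the gripper's body presses on something with over 40 N, if the wrist force passes 120 N, or if a joint passes its speed limit or range.

## Working session

There is one attempt and no reset: what is moved stays moved. The work goes in short steps, Python scripts to look and compute and a tool call to move; the robot and the scene stay as the last step left them, time stands still between calls to the robot, and variables do not carry over. Pictures are saved under pics/ and viewed, at most 14 in all, crops included, and the job is handed in when it is done.

Besides the shell and the picture viewer there is one more tool, called after "Request:" as name([rows], argument=value, ...), one row to a line, values as JSON. drive_tool: Moves the arm, as the interface text tells. Its arguments: {"type":"object","properties":{"series":{"type":"array"},"squeeze":{"type":"number"}},"required":["series"]}

```bash
mkdir -p pics; ls; python3 - <<'E'
from station import readout, imaging
import cv2
o=readout.get_obs(); print({k:o[k] for k in('t','eef_pos','tool_rot','gripper_width')})
for c in('scene','side','wrist'):
    print(c,imaging.camera_model(c)); cv2.imwrite(f'pics/{c}0.png',imaging.read_camera(c)[:,:,::-1])
E
```

```text
pics
{'t': 0.0, 'eef_pos': array([0.18109877, 0.64961506, 0.23031375]), 'tool_rot': array([-4.85165531e-05,  1.35495113e-01,  9.90777571e-01, -9.36205959e-04]), 'gripper_width': 1.0003409933846177}
scene {'vfov': 57.85675744229468, 'cx': 317.9057950267791, 'cy': 202.5225504481429, 'xyz': array([ 1.32521356, -0.30463721,  0.5703156 ]), 'orientation': array([-0.39297262,  0.72238206,  0.49673107, -0.27747959])}
side {'vfov': 56.043987781511774, 'cx': 317.17775777182214, 'cy': 194.58363823612538, 'xyz': array([ 0.03393463, -0.51426017,  0.75701104]), 'orientation': array([-0.35807252,  0.85553475, -0.34131698,  0.15279752])}
wrist {'vfov': 61.398675423428934, 'cx': 320.18990282258824, 'cy': 206.52944170646037, 'xyz': array([0.10984617, 0.67023467, 0.37391406]), 'orientation': array([0.11818298, 0.78762113, 0.59816417, 0.0887996 ])}
```

View pics/scene0.png

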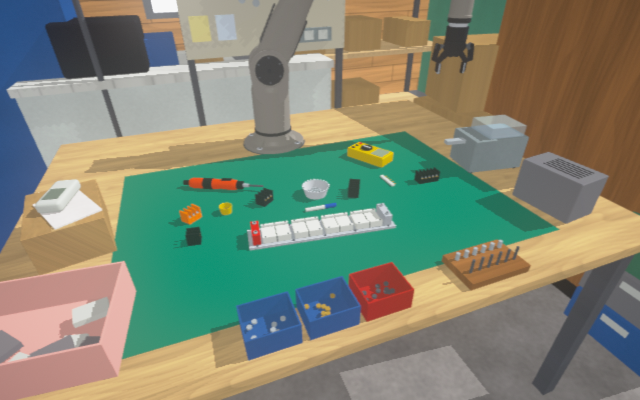

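View pics/side0.png

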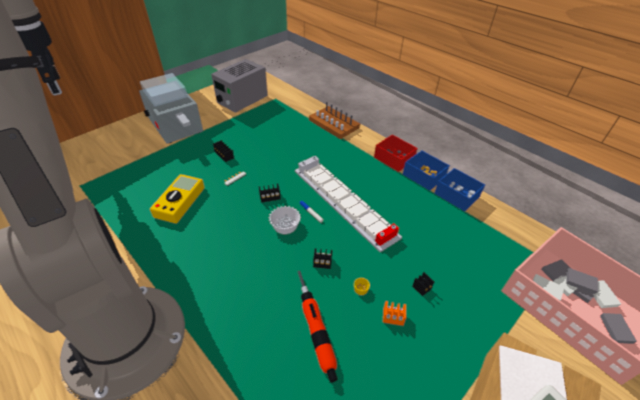

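Scene view: red stop (255,232), with the nests running right to the aluminium end (383,213). Block candidates are 2p (193,236), 3p (264,197), 4p (353,188) and 5p (427,176). The orange look-alike is at (190,214), and the tray is at (316,189). The side view agrees: 2p (424,284), 3p (322,259), 4p (270,194), 5p (223,150), orange (395,314).

```bash
cat > h.py <<'E'
import numpy as np, cv2
from scipy.spatial.transform import Rotation as R
from station import readout, imaging
def ray(m,uv):
    f=200/np.tan(np.radians(m['vfov'])/2); uv=np.atleast_2d(np.array(uv,float))
    d=np.c_[(uv[:,0]-m['cx'])/f,(uv[:,1]-m['cy'])/f,np.ones(len(uv))]
    w,x,y,z=m['orientation']; return d@R.from_quat([x,y,z,w]).as_matrix().T
def plane(m,uv,z):
    d=ray(m,uv); return m['xyz']+d*((z-m['xyz'][2])/d[:,2])[:,None]
def tri(m1,a,m2,b):
    d1=ray(m1,a)[0];d2=ray(m2,b)[0]
    s=np.linalg.lstsq(np.c_[d1,-d2],m2['xyz']-m1['xyz'],rcond=None)[0]
    p,q=m1['xyz']+s[0]*d1,m2['xyz']+s[1]*d2; return (p+q)/2,np.linalg.norm(p-q)
def proj(m,P):
    f=200/np.tan(np.radians(m['vfov'])/2);w,x,y,z=m['orientation']
    c=(np.atleast_2d(P)-m['xyz'])@R.from_quat([x,y,z,w]).as_matrix()
    return np.c_[c[:,0]/c[:,2]*f+m['cx'],c[:,1]/c[:,2]*f+m['cy']]
E
python3 - <<'E'
from h import *
M={c:imaging.camera_model(c) for c in('scene','side')}
for t in('block_2p','block_3p','block_4p','block_5p','red_stop','nest_a','screw_tray'):
    C={c:imaging.cut_out(t,c) for c in M}
    for c in M:
        for r in C[c]: print(t,c,round(r['conf'],2),np.round(r['centre'],1),r['mask'].sum(),plane(M[c],r['centre'],.02)[0].round(3))
a={'2p':((193,236),(424,284)),'3p':((264,197),(322,259)),'4p':((353,188),(270,194)),'5p':((427,176),(223,150)),'red':((255,232),(386,235))}
for k,(u,v) in a.items(): print(k,tri(M['scene'],u,M['side'],v))
E
```

```text
block_2p scene 0.76 [190.5 235.5] 259 [ 0.541 -0.355  0.02 ]
block_2p scene 0.32 [255.2 230.8] 202 [ 0.581 -0.2    0.02 ]
block_2p side 0.57 [422.2 282.1] 314 [ 0.546 -0.346  0.02 ]
block_3p scene 0.61 [191.1 213.6] 273 [ 0.44  -0.346  0.02 ]
block_3p scene 0.52 [262.5 195.3] 266 [ 0.418 -0.143  0.02 ]
block_3p side 0.64 [395.5 315.5] 366 [ 0.435 -0.355  0.02 ]
block_4p scene 0.61 [354.5 186.3] 205 [0.47 0.13 0.02]
block_4p side 0.52 [271.9 191.8] 280 [0.483 0.119 0.02 ]
block_5p scene 0.77 [427.  176.2] 317 [0.496 0.372 0.02 ]
block_5p side 0.83 [224.5 152.1] 272 [0.488 0.362 0.02 ]
red_stop scene 0.47 [253.3 232.5] 230 [ 0.586 -0.206  0.02 ]
red_stop side 0.74 [389.9 231.7] 278 [ 0.611 -0.202  0.02 ]
nest_a scene 0.81 [272.5 228.3] 495 [ 0.586 -0.156  0.02 ]
nest_a scene 0.8 [308.  225.6] 531 [ 0.609 -0.068  0.02 ]
nest_a scene 0.79 [333.6 223.9] 515 [ 0.626 -0.004  0.02 ]
nest_a scene 0.76 [366.3 220.9] 479 [0.645 0.081 0.02 ]
nest_a side 0.74 [370.6 223.9] 519 [ 0.595 -0.151  0.02 ]
nest_a side 0.65 [320.8 176.6] 403 [0.63  0.071 0.02 ]
nest_a side 0.62 [333.6 190.9] 459 [0.614 0.002 0.02 ]
nest_a side 0.55 [353.5 207.8] 533 [ 0.606 -0.081  0.02 ]
screw_tray scene 0.83 [315.9 189.1] 422 [0.442 0.015 0.02 ]
screw_tray side 0.82 [284.1 220.9] 683 [0.437 0.011 0.02 ]
2p (array([ 0.54491144, -0.35043654,  0.01942155]), np.float64(0.0030747040575776125))
3p (array([ 0.42553701, -0.14116444,  0.01742329]), np.float64(0.0023848855401410415))
4p (array([0.47577913, 0.12066453, 0.01751033]), np.float64(0.00479380181624688))
5p (array([0.49150941, 0.37582986, 0.01795148]), np.float64(0.0011694130202219099))
red (array([ 0.59176007, -0.20303951,  0.0242982 ]), np.float64(0.0016795345081949172))
```

Request:
drive_tool([
  [0, 0, -1.8, 8.5, -1],
  [0, 0, -1.8, 8.5, -1],
  [0, 0, -1.8, 8.5, -1],
  [0, 0, -1.8, 8.5, -1],
  [0, 0, -1.8, 8.5, -1],
  [0, 0, -1.8, 8.5, -1],
  [0, 0, -1.8, 8.5, -1],
  [0, 0, -1.8, 8.5, -1],
], squeeze=40)

```text
t: 1.65
eef_pos: [0.1811, 0.6502, 0.3761]
tool_rot: [-0.0, 0.669, 0.744, 0.0]
contact_force: [0.1, 0.5, 0.4]
gripper_width: 1.001
grasp_force: 0.0
```

Request:
drive_tool([
  [-4.6, 1.8, 0, 0, -1],
  [-4.6, 1.8, 0, 0, -1],
  [-4.6, 1.8, 0, 0, -1],
  [-4.6, 1.8, 0, 0, -1],
  [-4.6, 1.8, 0, 0, -1],
  [-4.6, 1.8, 0, 0, -1],
  [-4.6, 1.8, 0, 0, -1],
  [-4.6, 1.8, 0, 0, -1],
])

```text
t: 2.45
eef_pos: [0.3661, 0.2986, 0.3756]
tool_rot: [-0.0, 0.666, 0.746, 0.0]
contact_force: [0.6, 0.9, 0.6]
gripper_width: 0.998
grasp_force: 0.0
```

Request:
drive_tool([
  [-4.6, 1.8, 0, 0, -1],
  [-4.6, 1.8, 0, 0, -1],
  [-4.6, 1.8, 0, 0, -1],
  [-4.6, 1.8, 0, 0, -1],
  [-4.6, 1.8, 0, 0, -1],
  [-4.6, 1.8, 0, 0, -1],
  [-4.6, 1.8, 0, 0, -1],
  [0, 0, 0, 0, -1],
])

```text
t: 3.25
eef_pos: [0.5282, -0.0127, 0.3759]
tool_rot: [0.002, 0.67, 0.742, -0.0]
contact_force: [1.0, -0.7, 0.4]
gripper_width: 1.0
grasp_force: 0.0
```

```bash
cat >> h.py <<'E'
def look(name):
    m=imaging.camera_model('wrist'); im=imaging.read_camera('wrist')[:,:,::-1].copy()
    cv2.imwrite(f'pics/{name}.png',im); np.save(f'pics/{name}.npy',m,allow_pickle=True); return m,im
def state():
    o=readout.get_obs(); w,x,y,z=o['tool_rot']; r=R.from_quat([x,y,z,w]).as_matrix()
    return o, np.degrees(np.arctan2(r[1,0],r[0,0])), r
E
python3 - <<'E'
from h import *
m,im=look('w1'); o,y,r=state(); print(o['t'],o['eef_pos'],y,r[2],o['q'],m)
E
```

```text
3.3 [ 0.52734012 -0.00915425  0.37552108] 96.00586946694642 [-1.55474266e-03  5.06178707e-04 -9.99998663e-01] [-0.85738665  0.13703074  0.86225727  1.74945383 -0.10620495  1.3034202
  0.1331254 ] {'vfov': 61.398675423428934, 'cx': 320.18990282258824, 'cy': 206.52944170646037, 'xyz': array([0.52078933, 0.06213804, 0.51917322]), 'orientation': array([0.14909301, 0.9875266 , 0.04989571, 0.00853829])}
```

View pics/w1.png

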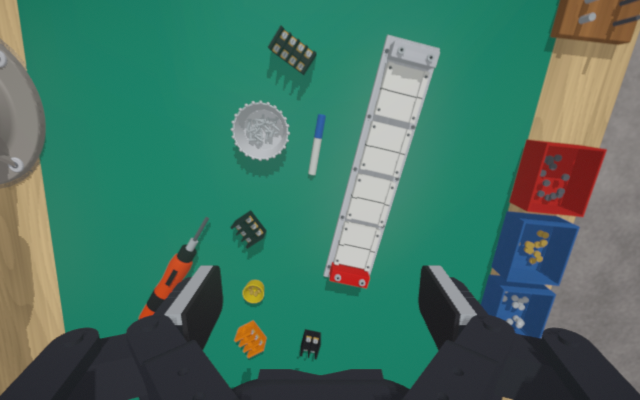

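The wrist view shows 4p (292,50), 3p (249,229), 2p (311,342), the orange decoy (250,339), the tray (260,131), and the red stop (350,276) with the nest row running up to (413,52). 5p is outside this frame.

```bash
python3 - <<'E'
from h import *
im=cv2.imread('pics/w1.png')
a=cv2.resize(im[30:295,320:445],None,fx=2.2,fy=2.2,interpolation=cv2.INTER_CUBIC)
b=[cv2.resize(im[v-40:v+40,u-45:u+45],None,fx=2.4,fy=2.4,interpolation=cv2.INTER_CUBIC) for u,v in((292,50),(249,229),(311,342))]
b=np.vstack(b); b=b[:583]; print(a.shape,b.shape)
h=max(a.shape[0],b.shape[0]); p=lambda x:cv2.copyMakeBorder(x,0,h-x.shape[0],0,0,0)
cv2.imwrite('pics/c1.png',np.hstack([p(a),p(b)]))
E
```

```text
(583, 275, 3) (576, 216, 3)
```

View pics/c1.png

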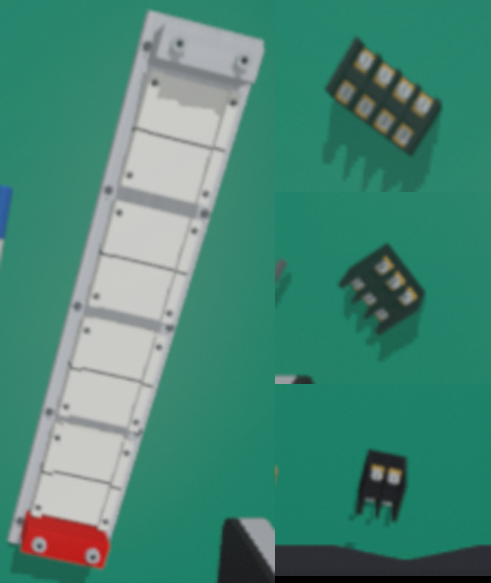

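```bash
python3 - <<'E'
from h import *
m=np.load('pics/w1.npy',allow_pickle=True).item()
c=np.array([[81,479],[110,377],[143,262],[178,139]])/2.2+[320,30]
P=plane(m,c,.02);print(P,np.linalg.norm(np.diff(P,axis=0),axis=1))
d=P[3]-P[0];print('row angle',np.degrees(np.arctan2(d[1],d[0])))
print(ray(m,[[320,200]]))
print('red',plane(m,[[350,276]],.038)) # dist 50 from n1
ed=plane(m,np.array([[22,528],[108,548]])/2.2+[320,30],.038);print(ed,np.linalg.norm(ed[0]-ed[1]))
for k,v in{'4p':(292,50),'3p':(249,229),'2p':(311,342)}.items(): print(k,plane(m,[v],.03))
print('cross',proj(m,[[.5915,-.1535,.02]]))
E
```

```text
[[ 0.60316326 -0.15450684  0.02      ]
 [ 0.61305898 -0.07523313  0.02      ]
 [ 0.62346077  0.00649166  0.02      ]
 [ 0.63339924  0.08603429  0.02      ]] [0.07988897 0.08238409 0.0801611 ]
row angle 82.835507632021
[[ 0.02932002 -0.27524586 -0.96112232]]
red [[ 0.59589075 -0.19650095  0.038     ]]
[[ 0.56293562 -0.18910963  0.038     ]
 [ 0.62703703 -0.19893516  0.038     ]] 0.06485007690776307
4p [[0.47775934 0.12464681 0.03      ]]
3p [[ 0.4308507  -0.13559214  0.03      ]]
2p [[ 0.54605142 -0.33464783  0.03      ]]
cross [[349.72111197 246.48827557]]
```

Request:
drive_tool([
  [-4.2, -0.2, 2.2, 0, -1],
  [-4.2, -0.2, 2.2, 0, -1],
  [-4.2, -0.2, 2.2, 0, -1],
  [-4.2, -0.2, 2.2, 0, -1],
  [-4.2, -0.2, 2.2, 0, -1],
  [-4.2, -0.2, 2.2, 0, -1],
  [-4.2, -0.2, 2.2, 0, -1],
  [-4.2, -0.2, 2.2, 0, -1],
])

```text
t: 4.1
eef_pos: [0.5494, -0.3406, 0.198]
tool_rot: [-0.0, 0.665, 0.746, 0.001]
contact_force: [0.6, 0.2, 0.2]
gripper_width: 1.0
grasp_force: 0.0
```

Request:
drive_tool([
  [0, 0, 0, 0, -1],
  [0, 0, 0, 0, -1],
])

```text
t: 4.3
eef_pos: [0.5482, -0.3406, 0.1984]
tool_rot: [-0.001, 0.667, 0.745, -0.0]
contact_force: [0.7, -0.2, 0.2]
gripper_width: 0.995
grasp_force: 0.0
```

```bash
cat >> h.py <<'E'
def cam(name): return np.load(f'pics/{name}.npy',allow_pickle=True).item()
def block(m,im,near,L,z=.034,crop=70):
    """pose of a block from the centroids/axes of its brass plates near a pixel"""
    hsv=cv2.cvtColor(im,cv2.COLOR_BGR2HSV); u,v=map(int,near)
    b=(hsv[...,2]>110)&~((hsv[...,0]>60)&(hsv[...,0]<100)&(hsv[...,1]>100))
    k=np.zeros_like(b); k[max(0,v-crop):v+crop,max(0,u-crop):u+crop]=1
    n,_,st,c=cv2.connectedComponentsWithStats((b&k).astype('u1'))
    P=plane(m,c[1:],z)[:,:2]; return [(tuple(c[i].round(1)),st[i,4],P[i-1].round(4)) for i in range(1,n) if st[i,4]>15]
E
python3 - <<'E'
from h import *
m,im=look('w2'); o,y,r=state(); print(o['t'],o['eef_pos'],y)
uv=proj(m,[[.546,-.343,.034]])[0];print(uv)
for x in block(m,im,uv,.03): print(x)
for r in imaging.cut_out('block_2p','wrist'): print(r['conf'],r['centre'],plane(m,r['centre'],.02),cv2.minAreaRect(np.argwhere(r['mask'])[:,::-1].astype('f4')))
E
```

```text
4.35 [ 0.54910917 -0.33940854  0.19903941] 96.49877774705581
[317.25852012 189.30995116]
((np.float64(313.1), np.float64(179.7)), np.int32(98), array([ 0.5412, -0.3342]))
((np.float64(325.9), np.float64(182.9)), np.int32(97), array([ 0.5534, -0.3359]))
((np.float64(308.0), np.float64(199.7)), np.int32(56), array([ 0.5384, -0.3541]))
((np.float64(320.5), np.float64(202.9)), np.int32(59), array([ 0.5505, -0.3559]))
0.69 [318.9, 191.0] [[ 0.54803818 -0.34800368  0.02      ]] ((317.7353210449219, 191.058837890625), (31.529630661010742, 38.078094482421875), 14.03624439239502)
```

View pics/w2.png

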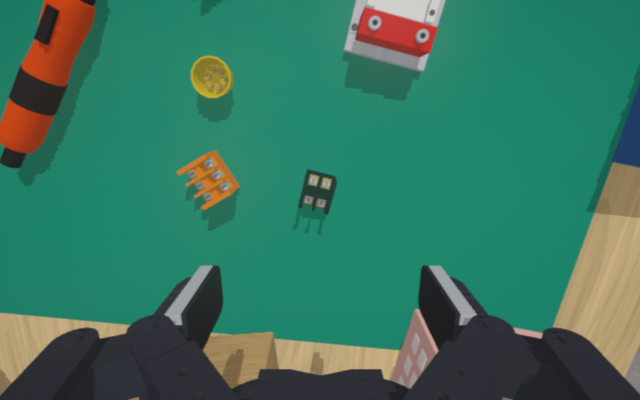

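The wrist close-up shows the black 2p at (317,191), with four brass plates at (313,180), (326,183), (308,200) and (320,203). It is separate from the orange decoy (208,180), so it is the right one.

Request:
drive_tool([
  [-0.7, -0.4, 1.4, -8.4, -1],
  [0, 0, 1.4, -8.4, -1],
  [0, 0, 1.4, -8.4, -1],
  [0, 0, 1.4, -8.4, -1],
  [0, 0, 1.4, -8.4, -1],
  [0, 0, 1.4, -8.4, -1],
  [0, 0, 1.4, -8.4, -1],
  [0, 0, 1.4, -8.4, -1],
])

```text
t: 5.2
eef_pos: [0.5471, -0.3458, 0.088]
tool_rot: [0.001, 0.137, 0.991, 0.0]
contact_force: [-0.2, -0.7, -0.3]
gripper_width: 0.998
grasp_force: 0.0
```

Request:
drive_tool([
  [0, 0, 1.3, -8.4, -1],
  [0, 0, 2, 0, -1],
  [0, 0, 2, 0, -1],
  [0, 0, 2.2, 0, -1],
  [0, 0, 0.6, 0, -1],
  [0, 0, 0, 0, -1],
])

```text
t: 5.8
eef_pos: [0.5459, -0.3465, 0.0063]
tool_rot: [-0.0, 0.068, 0.998, 0.0]
contact_force: [-0.9, 0.2, -0.3]
gripper_width: 1.003
grasp_force: 0.0
```

```bash
python3 - <<'E'
from h import *
m,im=look('w3'); o,y,r=state(); print(o['t'],o['eef_pos'],y,o['contact_force'],o['q'])
E
```

```text
5.85 [ 0.54632526 -0.34729351  0.00717631] 172.1273575051425 [0.25722482 0.02494416 0.08480573] [ 0.23567102  0.72576413  0.33008526  1.78453423 -0.34637558  0.68771797
  2.19173287]
```

View pics/w3.png

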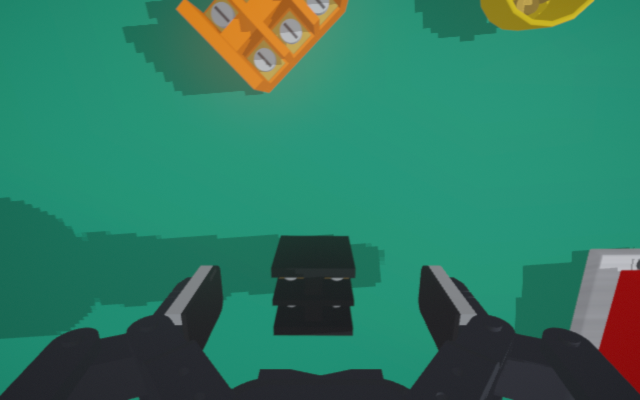

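The 2p block sits between the open fingers (columns 272–355), square to them. Next I close.

Request:
drive_tool([
  [0, 0, 0, 0, 1],
  [0, 0, 0, 0, 1],
  [0, 0, 0, 0, 1],
  [0, 0, 0, 0, 1],
  [0, 0, 0, 0, 1],
  [0, 0, 0, 0, 1],
  [0, 0, 0, 0, 1],
  [0, 0, 0, 0, 1],
], squeeze=40)

```text
t: 6.65
eef_pos: [0.5457, -0.3486, 0.007]
tool_rot: [0.001, 0.07, 0.998, -0.0]
contact_force: [0.2, 0.1, 6.1]
gripper_width: 0.367
grasp_force: 40.9
```

Request:
drive_tool([
  [0, 0, -1, 0, 1],
  [0, 0, -2.5, 0, 1],
  [0, 0, -2.5, 0, 1],
  [0, 0, -2.5, 0, 1],
  [0, 0, -2.5, 0, 1],
  [0, 0, -2, 0, 1],
  [0, 0, -1, 0, 1],
  [0, 0, 0, 0, 1],
])

```text
t: 7.45
eef_pos: [0.5458, -0.3488, 0.1478]
tool_rot: [0.001, 0.07, 0.998, -0.0]
contact_force: [0.5, -0.0, 0.3]
gripper_width: 0.365
grasp_force: 40.2
```

Request:
drive_tool([
  [0, 0, -0.5, 8.5, 1],
  [0, 0, -0.5, 8.5, 1],
  [0, 0, -0.5, 8.5, 1],
  [0, 0, -0.5, 8.5, 1],
  [0, 0, -0.5, 8.5, 1],
  [0, 0, 0, 8.5, 1],
  [0, 0, 0, 8.5, 1],
  [0, 0, 0, 8.5, 1],
])

```text
t: 8.25
eef_pos: [0.5445, -0.3477, 0.1698]
tool_rot: [-0.001, 0.618, 0.786, -0.0]
contact_force: [-0.8, -0.1, -1.1]
gripper_width: 0.366
grasp_force: 40.2
```

Request:
drive_tool([
  [0, 0, 0, 8.5, 1],
  [0, 0, 0, 8.5, 1],
  [0, 0, 0, 4.4, 1],
  [4, 0.8, 0, 0, 1],
  [4, 0.8, 0, 0, 1],
  [4, 0.8, 0, 0, 1],
  [3.4, 0.8, 0, 0, 1],
  [0, 0, 0, 0, 1],
])

```text
t: 9.05
eef_pos: [0.5989, -0.1923, 0.169]
tool_rot: [-0.002, 0.748, 0.664, 0.0]
contact_force: [0.2, 1.8, -1.2]
gripper_width: 0.37
grasp_force: 40.1
```

```bash
python3 - <<'E'
from h import *
m,im=look('w4'); o,y,r=state(); print(o['t'],o['eef_pos'],y,o['contact_force'],o['q'])
E
```

```text
9.1 [ 0.59745228 -0.19578282  0.1694579 ] 82.96470200236399 [ 0.09668177 -1.47992595 -0.29403143] [-0.36372213  0.59879951  0.83855295  1.76864553 -0.51738414  1.01276078
  0.55056894]
```

View pics/w4.png

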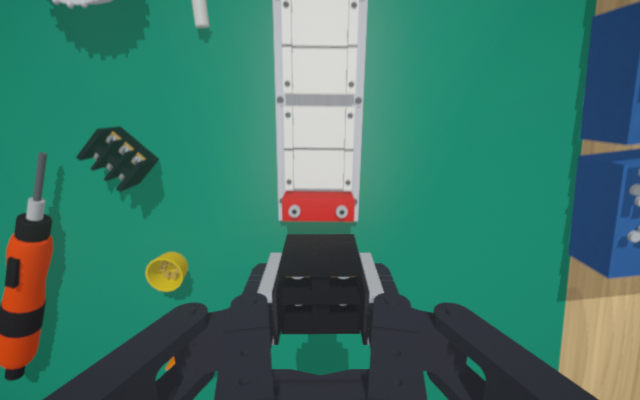

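The row points straight up the wrist image: nest 1's mark is at about row 149 (columns 284–353), nest 2's at about row 46, and the red stop is at (318,206). The block is held square.

```bash
cat >> h.py <<'E'
def marks(m,im,P0,u=np.array([.12,.993])):
    """refine predicted nest centres (list of xy): find the dark line across, and the white floor's side edges"""
    g=cv2.cvtColor(im,cv2.COLOR_BGR2GRAY).astype(float); out=[]
    for p in P0:
        n=np.array([u[1],-u[0]]); s=np.arange(-.015,.015,.0005)
        prof=[]
        for a in s:
            q=np.array([[*(np.array(p)+a*u+b*n),.020] for b in np.linspace(-.014,.014,15)])
            uv=proj(m,q).astype('f4'); prof.append(cv2.remap(g.astype('f4'),uv[:,:1],uv[:,1:],cv2.INTER_LINEAR).mean())
        i=int(np.argmin(prof)); out.append((np.array(p)+s[i]*u,round(s[i],4),round(min(prof)),round(np.median(prof))))
    return out
E
python3 - <<'E'
from h import *
m=cam('w4');im=cv2.imread('pics/w4.png')
P=plane(m,[[318.5,149.5],[318.5,46]],.02)[:,:2];print(P,np.linalg.norm(P[1]-P[0]))
for x in marks(m,im,P): print(x)
red=plane(m,[[318,206]],.038);print(red,np.linalg.norm(P[0]-red[0,:2]))
q=plane(m,[[279,200],[360,200],[275,20],[367,20]],.008);print(q, (q[0]+q[1])/2,(q[2]+q[3])/2)
print(block(m,im,(120,150),.043,z=.03))
E
```

```text
[[ 0.60196358 -0.15484738]
 [ 0.61181491 -0.07382619]] 0.08161789991153644
(array([ 0.60208358, -0.15385438]), np.float64(0.001), 160, 213)
(array([ 0.61175491, -0.07432269]), np.float64(-0.0005), 160, 216)
[[ 0.59617596 -0.20001682  0.038     ]] 0.04553872230282604
[[ 0.55914834 -0.19873509  0.008     ]
 [ 0.63469977 -0.20775535  0.008     ]
 [ 0.57929524 -0.04869307  0.008     ]
 [ 0.65323788 -0.05761633  0.008     ]] [ 0.59692406 -0.20324522  0.008     ] [ 0.61626656 -0.0531547   0.008     ]
[((np.float64(113.0), np.float64(136.7)), np.int32(76), array([ 0.4348, -0.123 ])), ((np.float64(125.5), np.float64(147.6)), np.int32(87), array([ 0.4426, -0.1329])), ((np.float64(137.8), np.float64(157.8)), np.int32(76), array([ 0.4505, -0.1424])), ((np.float64(108.3), np.float64(166.2)), np.int32(17), array([ 0.4236, -0.1464])), ((np.float64(120.5), np.float64(176.5)), np.int32(16), array([ 0.4313, -0.1562]))]
```

Request:
drive_tool([
  [4.2, 0, 2, 0, 1],
  [0, 0, 3, 0, 1],
  [0, 0, 3, 0, 1],
  [0, 0, 3, 0, 1],
  [0, 0, 2, 0, 1],
  [0, 0, 0.9, 0, 1],
  [0, 0, 0, 0, 1],
])

```text
t: 9.8
eef_pos: [0.6006, -0.159, 0.0309]
tool_rot: [-0.001, 0.752, 0.66, -0.001]
contact_force: [0.1, 0.4, -0.3]
gripper_width: 0.367
grasp_force: 40.1
```

Request:
drive_tool([
  [0, 0, 0.1, 0, 1],
  [0, 0, 0.1, 0, 1],
  [0, 0, 0, 0, 1],
])

```text
t: 10.1
eef_pos: [0.6027, -0.1582, 0.0312]
tool_rot: [0.001, 0.751, 0.66, 0.001]
contact_force: [0.3, -0.2, -1.5]
gripper_width: 0.368
grasp_force: 40.1
```

Request:
drive_tool([
  [0.3, 0, 0, 0, 1],
  [0, 0, 0.1, 0, 1],
  [0, 0, 0, 0, 1],
  [0, 0, 0, 0, 1],
])

```text
t: 10.5
eef_pos: [0.6025, -0.155, 0.0293]
tool_rot: [-0.0, 0.751, 0.66, 0.0]
contact_force: [0.8, 0.7, -0.9]
gripper_width: 0.367
grasp_force: 40.1
```

Request:
drive_tool([
  [0, 0, 0.1, 0, 1],
  [0, 0, 0.1, 0, 1],
  [0, 0, 0, 0, 1],
])

```text
t: 10.8
eef_pos: [0.6024, -0.1551, 0.0271]
tool_rot: [-0.0, 0.751, 0.66, -0.0]
contact_force: [0.6, 0.4, -0.7]
gripper_width: 0.368
grasp_force: 40.1
```

Request:
drive_tool([
  [0, 0, 0.1, 0, 1],
  [0, 0, 0, 0, 1],
])

```text
t: 11.0
eef_pos: [0.6025, -0.1551, 0.027]
tool_rot: [-0.0, 0.751, 0.66, 0.0]
contact_force: [-2.3, 1.5, 6.8]
gripper_width: 0.367
grasp_force: 41.1
```

Request:
drive_tool([
  [0, 0, 0.1, 0, 1],
  [0, 0, 0, 0, 1],
])

```text
t: 11.2
eef_pos: [0.6025, -0.1551, 0.0269]
tool_rot: [-0.001, 0.751, 0.66, 0.001]
contact_force: [-4.9, 2.7, 15.8]
gripper_width: 0.368
grasp_force: 42.2
```

Request:
drive_tool([
  [0, 0, -0.1, 0, 1],
  [0, 0, 0, 0, -1],
  [0, 0, 0, 0, -1],
  [0, 0, 0, 0, -1],
  [0, 0, 0, 0, -1],
  [0, 0, 0, 0, -1],
  [0, 0, -2, 0, -1],
  [0, 0, -3, 0, -1],
])

```text
t: 12.0
eef_pos: [0.6012, -0.1546, 0.0752]
tool_rot: [-0.001, 0.751, 0.66, -0.001]
contact_force: [0.9, -0.6, 0.5]
gripper_width: 0.998
grasp_force: 0.0
```

Request:
drive_tool([
  [0, 0, -3, -7.7, -1],
  [0, 0, -3, -7.7, -1],
  [0, 0, -3, -7.7, -1],
  [0, 0, -3, -7.7, -1],
  [2.7, -3.2, 0, -7.7, -1],
  [2.7, -3.2, 0, -7.7, -1],
  [2.7, -3.2, 0, 0, -1],
  [2.7, -3.2, 0, 0, -1],
])

```text
t: 12.8
eef_pos: [0.4357, -0.1344, 0.1961]
tool_rot: [-0.0, 0.432, 0.902, 0.0]
contact_force: [-0.1, -0.5, 0.7]
gripper_width: 1.0
grasp_force: 0.0
```

Request:
drive_tool([
  [0, 0, 0, 0, -1],
  [0, 0, 0, 0, -1],
])

```text
t: 13.0
eef_pos: [0.4371, -0.1343, 0.1966]
tool_rot: [0.0, 0.432, 0.902, 0.001]
contact_force: [0.7, 0.3, -0.1]
gripper_width: 0.999
grasp_force: 0.0
```

```bash
python3 - <<'E'
from h import *
m,im=look('w5'); o,y,r=state(); print(o['t'],o['eef_pos'],y,o['q'])
uv=proj(m,[[.434,-.14,.03]])[0];print(uv)
for x in block(m,im,uv,.043,z=.028): print(x)
E
```

```text
13.05 [ 0.43828901 -0.1343634   0.19678531] 128.83730811805182 [-0.49611228  0.18450534  0.74866437  2.12871525 -0.16343451  0.88188985
  1.02609641]
[312.88433331 188.58409821]
((np.float64(297.6), np.float64(171.7)), np.int32(49), array([ 0.413 , -0.1366]))
((np.float64(318.6), np.float64(171.5)), np.int32(56), array([ 0.4282, -0.1242]))
((np.float64(298.7), np.float64(184.8)), np.int32(49), array([ 0.4215, -0.146 ]))
((np.float64(318.6), np.float64(184.5)), np.int32(57), array([ 0.436 , -0.1339]))
((np.float64(319.3), np.float64(197.7)), np.int32(55), array([ 0.4447, -0.1437]))
((np.float64(298.7), np.float64(198.1)), np.int32(42), array([ 0.4295, -0.1563]))
((np.float64(253.4), np.float64(255.3)), np.int32(88), array([ 0.4305, -0.2326]))
```

View pics/w5.png

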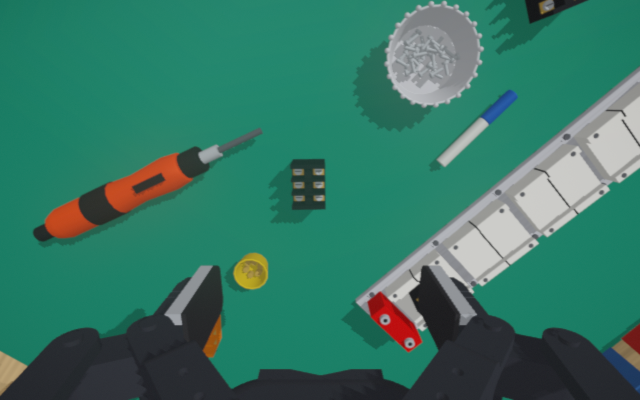

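The 3p (black) is at (308,184), with six plates in columns 298 and 319. Neither the screwdriver nor the cup is in the way of the fingers.

Request:
drive_tool([
  [0.1, -1.1, 2, -1.2, -1],
  [0, 0, 3.5, 0, -1],
  [0, 0, 3.5, 0, -1],
  [0, 0, 3.5, 0, -1],
  [0, 0, 3, 0, -1],
  [0, 0, 2.5, 0, -1],
  [0, 0, 1.1, 0, -1],
  [0, 0, 0, 0, -1],
])

```text
t: 13.85
eef_pos: [0.4283, -0.1408, 0.004]
tool_rot: [-0.001, 0.422, 0.906, -0.001]
contact_force: [0.0, 0.5, -0.1]
gripper_width: 1.003
grasp_force: 0.0
```

Request:
drive_tool([
  [0, 0, 0, 0, 1],
  [0, 0, 0, 0, 1],
  [0, 0, 0, 0, 1],
  [0, 0, 0, 0, 1],
  [0, 0, 0, 0, 1],
  [0, 0, 0, 0, 1],
  [0, 0, 0, 0, 1],
])

```text
t: 14.55
eef_pos: [0.4289, -0.1406, 0.0062]
tool_rot: [0.001, 0.422, 0.906, 0.0]
contact_force: [-0.2, 1.1, 8.0]
gripper_width: 0.371
grasp_force: 39.6
```

Request:
drive_tool([
  [0, 0, -1, 0, 1],
  [0, 0, -2.5, 7.8, 1],
  [0, 0, -2.5, 7.8, 1],
  [0, 0, -2.5, 7.8, 1],
  [0, 0, -2.5, 7.8, 1],
  [0, 0, -1.5, 7.8, 1],
  [0, 0, 0, 8, 1],
  [0, 0, 0, 0, 1],
])

```text
t: 15.35
eef_pos: [0.4283, -0.1402, 0.131]
tool_rot: [0.0, 0.749, 0.663, 0.001]
contact_force: [0.4, -0.3, -0.2]
gripper_width: 0.363
grasp_force: 40.0
```

Request:
drive_tool([
  [1.5, 3, 0, 0, 1],
  [1.8, 3.5, 0, 0, 1],
  [1.8, 3.6, 0, 0, 1],
  [1.8, 3.6, 0, 0, 1],
  [1.9, 3.6, 0, 0, 1],
  [0, 0, 0, 0, 1],
  [0, 0, 0, 0, 1],
])

```text
t: 16.05
eef_pos: [0.6104, -0.074, 0.1297]
tool_rot: [-0.0, 0.747, 0.664, -0.001]
contact_force: [-0.4, -1.3, -1.0]
gripper_width: 0.365
grasp_force: 40.1
```

```bash
python3 - <<'E'
from h import *
m,im=look('w6'); o,y,r=state(); print(o['t'],o['eef_pos'],y,o['q'],o['gripper_width'],o['grasp_force'])
for x in marks(m,im,[[.6214,.0051],[.6311,.0845]]): print(x)
E
```

```text
16.1 [ 0.60945768 -0.07471474  0.12984394] 83.12545468859999 [-0.57933655  0.64366917  0.85900798  1.83617048 -0.59510763  0.94356756
  0.42746092] 0.36899954851740147 40.13016164302826
(array([0.62146  , 0.0055965]), np.float64(0.0005), 117, 209)
(array([0.6293  , 0.069605]), np.float64(-0.015), 0, 0)
```

Request:
drive_tool([
  [0, 0.15, 2, 0, 1],
  [0, 0, 3, 0, 1],
  [0, 0, 3, 0, 1],
  [0, 0, 1.9, 0, 1],
  [0, 0, 0.2, 0, 1],
  [0, 0, 0.1, 0, 1],
  [0, 0, 0, 0, 1],
])

```text
t: 16.8
eef_pos: [0.6128, -0.0749, 0.0296]
tool_rot: [0.001, 0.749, 0.663, 0.001]
contact_force: [1.0, -0.0, -1.0]
gripper_width: 0.366
grasp_force: 40.2
```

Request:
drive_tool([
  [0, 0, 0.1, 0, 1],
  [0, 0, 0, 0, 1],
])

```text
t: 17.0
eef_pos: [0.6126, -0.0744, 0.0281]
tool_rot: [0.0, 0.749, 0.663, 0.001]
contact_force: [0.0, 0.1, -0.6]
gripper_width: 0.368
grasp_force: 40.2
```

Request:
drive_tool([
  [0, 0, 0.1, 0, 1],
  [0, 0, 0, 0, 1],
])

```text
t: 17.2
eef_pos: [0.6121, -0.0743, 0.0264]
tool_rot: [0.0, 0.749, 0.663, 0.0]
contact_force: [-0.2, -0.6, -1.4]
gripper_width: 0.369
grasp_force: 40.2
```

Request:
drive_tool([
  [0, 0, 0.1, 0, 1],
  [0, 0, 0, 0, 1],
])

```text
t: 17.4
eef_pos: [0.6121, -0.0743, 0.0263]
tool_rot: [-0.0, 0.749, 0.663, 0.0]
contact_force: [-2.6, 2.3, 8.5]
gripper_width: 0.368
grasp_force: 41.4
```

Request:
drive_tool([
  [0, 0, 0, 0, -1],
  [0, 0, 0, 0, -1],
  [0, 0, 0, 0, -1],
  [0, 0, 0, 0, -1],
  [0, 0, 0, 0, -1],
  [0, 0, -2, 0, -1],
  [0, 0, -3, 0, -1],
  [0, 0, -3, -8.3, -1],
])

```text
t: 18.2
eef_pos: [0.6115, -0.0743, 0.1055]
tool_rot: [-0.0, 0.698, 0.716, -0.001]
contact_force: [0.3, 0.1, 0.4]
gripper_width: 1.003
grasp_force: 0.0
```

Request:
drive_tool([
  [0, 0, -3, -8.3, -1],
  [0, 0, -3, -8.3, -1],
  [0, 0, -3, -8.3, -1],
  [0, 0, 0, -8.3, -1],
  [0, 0, 0, -8.3, -1],
  [0, 0, 0, -8.3, -1],
  [0, 0, 0, -8.3, -1],
  [4.3, 2, 0, 0, -1],
])

```text
t: 19.0
eef_pos: [0.5869, -0.0422, 0.1962]
tool_rot: [0.002, 0.266, 0.964, -0.001]
contact_force: [-0.4, -0.2, 0.0]
gripper_width: 1.0
grasp_force: 0.0
```

Request:
drive_tool([
  [4.3, 2, 0, 0, -1],
  [4.3, 2, 0, 0, -1],
  [4.3, 2, 0, 0, -1],
  [4.2, 1.9, 0, 0, -1],
  [0, 0, 0, 0, -1],
  [0, 0, 0, 0, -1],
  [0, 0, 0, 0, -1],
])

```text
t: 19.7
eef_pos: [0.4789, 0.1185, 0.1955]
tool_rot: [0.0, 0.265, 0.964, -0.0]
contact_force: [0.7, -0.7, 0.3]
gripper_width: 1.004
grasp_force: 0.0
```

```bash
python3 - <<'E'
from h import *
m,im=look('w7'); o,y,r=state(); print(o['t'],o['eef_pos'],y,o['q'])
uv=proj(m,[[.477,.123,.03]])[0];print(uv)
for x in block(m,im,uv,.056,z=.028): print(x)
for r in imaging.cut_out('screw_tray','wrist'): print(r['conf'],r['centre'],plane(m,[r['centre']],.02))
E
```

```text
19.75 [0.4790321  0.11812191 0.1954702 ] 149.27364191181678 [-0.8981518   0.24584381  0.62305643  2.05100819 -0.1818831   0.89712383
  0.85918808]
[322.72261271 181.80288666]
((np.float64(334.1), np.float64(160.3)), np.int32(71), array([0.4652, 0.1423]))
((np.float64(313.3), np.float64(161.0)), np.int32(58), array([0.456 , 0.1253]))
((np.float64(334.1), np.float64(173.8)), np.int32(73), array([0.4763, 0.1358]))
((np.float64(313.5), np.float64(174.6)), np.int32(54), array([0.467 , 0.1189]))
((np.float64(334.4), np.float64(187.5)), np.int32(61), array([0.4878, 0.1295]))
((np.float64(313.8), np.float64(188.2)), np.int32(40), array([0.4784, 0.1123]))
((np.float64(314.3), np.float64(201.1)), np.int32(42), array([0.4896, 0.1061]))
((np.float64(334.7), np.float64(200.3)), np.int32(50), array([0.4989, 0.1234]))
((np.float64(279.2), np.float64(249.3)), np.int32(20), array([0.5148, 0.0499]))
0.83 [208.4, 203.1] [[0.4399211  0.01392278 0.02      ]]
```

View pics/w7.png

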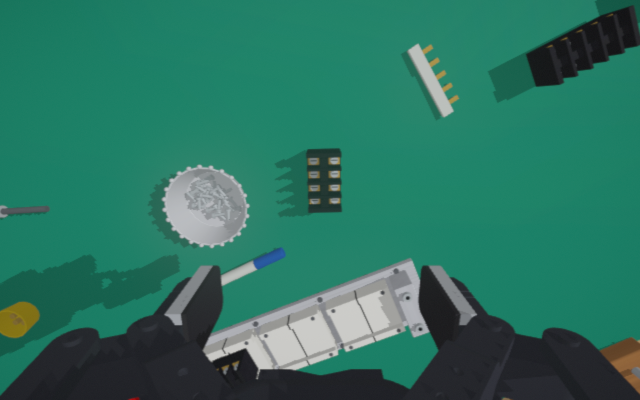

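The 4p is at (324,181) with eight plates. The tray is at (208,203), and its rim is about 17 mm clear of the open left finger.

Request:
drive_tool([
  [0.4, 0.4, 2, -1.2, -1],
  [0, 0, 3.5, 0, -1],
  [0, 0, 3.5, 0, -1],
  [0, 0, 3.5, 0, -1],
  [0, 0, 3, 0, -1],
  [0, 0, 2.4, 0, -1],
  [0, 0, 1, 0, -1],
  [0, 0, 0, 0, -1],
])

```text
t: 20.6
eef_pos: [0.4766, 0.1238, 0.0053]
tool_rot: [-0.001, 0.254, 0.967, -0.001]
contact_force: [0.1, 1.2, -1.1]
gripper_width: 1.0
grasp_force: 0.0
```

Request:
drive_tool([
  [0, 0, 0, 0, 1],
  [0, 0, 0, 0, 1],
  [0, 0, 0, 0, 1],
  [0, 0, 0, 0, 1],
  [0, 0, 0, 0, 1],
  [0, 0, 0, 0, 1],
  [0, 0, 0, 0, 1],
])

```text
t: 21.3
eef_pos: [0.4774, 0.1255, 0.0073]
tool_rot: [0.001, 0.253, 0.967, 0.001]
contact_force: [-0.4, -0.3, 7.3]
gripper_width: 0.366
grasp_force: 39.9
```

Request:
drive_tool([
  [0, 0, -1, 0, 1],
  [0, 0, -2.5, 8.5, 1],
  [0, 0, -2.5, 8.5, 1],
  [0, 0, -2.5, 8.5, 1],
  [0, 0, -2.5, 8.5, 1],
  [0, 0, -1.5, 8.5, 1],
  [0, 0, 0, 8.5, 1],
  [0, 0, 0, 8.5, 1],
])

```text
t: 22.1
eef_pos: [0.4768, 0.1257, 0.1326]
tool_rot: [-0.0, 0.702, 0.712, 0.001]
contact_force: [0.1, 0.5, -0.6]
gripper_width: 0.369
grasp_force: 39.8
```

Request:
drive_tool([
  [0, 0, 0, 8.2, 1],
  [-2, 3.1, 0, 0, 1],
  [-2, 3.1, 0, 0, 1],
  [-2, 3.2, 0, 0, 1],
  [-2, 3.2, 0, 0, 1],
  [-2.1, 3.2, 0, 0, 1],
  [0, 0, 0, 0, 1],
  [0, 0, 0, 0, 1],
])

```text
t: 22.9
eef_pos: [0.621, 0.0046, 0.1317]
tool_rot: [-0.0, 0.75, 0.661, -0.0]
contact_force: [-0.1, -0.2, -1.2]
gripper_width: 0.366
grasp_force: 40.0
```

```bash
python3 - <<'E'
from h import *
m,im=look('w8'); o,y,r=state(); print(o['t'],o['eef_pos'],y,o['q'],o['gripper_width'],o['grasp_force'])
for x in marks(m,im,[[.6311,.0845]]): print(x)
E
```

```text
22.95 [0.62045049 0.00583159 0.13142646] 82.91763865915081 [-0.69213053  0.64157408  0.83688201  1.819184   -0.58047987  0.94635633
  0.27711088] 0.36809756504698316 40.029144287109375
(array([0.63122 , 0.085493]), np.float64(0.001), 113, 211)
```

Request:
drive_tool([
  [0, 0.05, 2, 0, 1],
  [0, 0, 3, 0, 1],
  [0, 0, 3, 0, 1],
  [0, 0, 2, 0, 1],
  [0, 0, 0.2, 0, 1],
  [0, 0, 0.1, 0, 1],
  [0, 0, 0, 0, 1],
])

```text
t: 23.65
eef_pos: [0.6217, 0.0061, 0.0292]
tool_rot: [0.0, 0.749, 0.662, 0.0]
contact_force: [-0.2, -0.5, -0.9]
gripper_width: 0.368
grasp_force: 40.3
```

Request:
drive_tool([
  [0, 0, 0.1, 0, 1],
  [0, 0, 0, 0, 1],
])

```text
t: 23.85
eef_pos: [0.6219, 0.0056, 0.0279]
tool_rot: [0.0, 0.749, 0.662, 0.0]
contact_force: [0.1, 0.4, -0.7]
gripper_width: 0.368
grasp_force: 40.3
```

Request:
drive_tool([
  [0, 0, 0.1, 0, 1],
  [0, 0, 0, 0, 1],
])

```text
t: 24.05
eef_pos: [0.6219, 0.0055, 0.0271]
tool_rot: [-0.0, 0.749, 0.662, 0.0]
contact_force: [-2.1, 1.5, 6.2]
gripper_width: 0.369
grasp_force: 41.0
```

Request:
drive_tool([
  [0, 0, 0, 0, -1],
  [0, 0, 0, 0, -1],
  [0, 0, 0, 0, -1],
  [0, 0, 0, 0, -1],
  [0, 0, 0, 0, -1],
  [0, 0, -2, 0, -1],
  [0, 0, -4, 0, -1],
  [0, 0, -4, 0, -1],
])

```text
t: 24.85
eef_pos: [0.6209, 0.0053, 0.1268]
tool_rot: [-0.0, 0.749, 0.662, -0.001]
contact_force: [0.6, 0.7, 0.2]
gripper_width: 1.0
grasp_force: 0.0
```

Request:
drive_tool([
  [4.1, -2.1, -1, 0, -1],
  [4.1, -2.1, -1, 0, -1],
  [4.1, -2.1, -1, 0, -1],
  [4.1, -2.1, -1, 0, -1],
  [4.1, -2.1, -1, 0, -1],
  [4.1, -2.1, -1, 0, -1],
  [4.1, -2.1, -1, 0, -1],
  [4.1, -2.1, 0, 0, -1],
])

```text
t: 25.65
eef_pos: [0.4951, 0.3536, 0.1978]
tool_rot: [-0.0, 0.749, 0.662, 0.001]
contact_force: [1.1, -0.3, -0.1]
gripper_width: 1.001
grasp_force: 0.0
```

Request:
drive_tool([
  [0, 0, 0, 0, -1],
  [0, 0, 0, 0, -1],
])

```text
t: 25.85
eef_pos: [0.4944, 0.3529, 0.196]
tool_rot: [0.0, 0.748, 0.663, -0.0]
contact_force: [0.6, -0.2, 0.1]
gripper_width: 0.998
grasp_force: 0.0
```

```bash
python3 - <<'E'
from h import *
m,im=look('w9'); o,y,r=state(); print(o['t'],o['eef_pos'],y,o['q'])
uv=proj(m,[[.492,.372,.03]])[0];print(uv)
for x in block(m,im,uv,.069,z=.028): print(x)
E
```

```text
25.9 [0.49524596 0.35106175 0.19615841] 82.93735725693759 [-1.38532015  0.563022    0.94595598  1.80340235 -0.5220635   1.04877731
 -0.36442998]
[314.63326458 166.91896418]
((np.float64(323.1), np.float64(134.6)), np.int32(86), array([0.5032, 0.4001]))
((np.float64(302.1), np.float64(135.9)), np.int32(84), array([0.4842, 0.4013]))
((np.float64(324.0), np.float64(148.6)), np.int32(86), array([0.5026, 0.3875]))
((np.float64(303.2), np.float64(149.7)), np.int32(77), array([0.4835, 0.3887]))
((np.float64(304.4), np.float64(163.9)), np.int32(70), array([0.4828, 0.3756]))
((np.float64(324.5), np.float64(162.9)), np.int32(67), array([0.5015, 0.3743]))
((np.float64(305.5), np.float64(177.5)), np.int32(55), array([0.4822, 0.3626]))
((np.float64(325.6), np.float64(176.5)), np.int32(56), array([0.501 , 0.3613]))
((np.float64(326.6), np.float64(189.8)), np.int32(48), array([0.5005, 0.3484]))
((np.float64(306.5), np.float64(191.1)), np.int32(44), array([0.4813, 0.3495]))
```

View pics/w9.png

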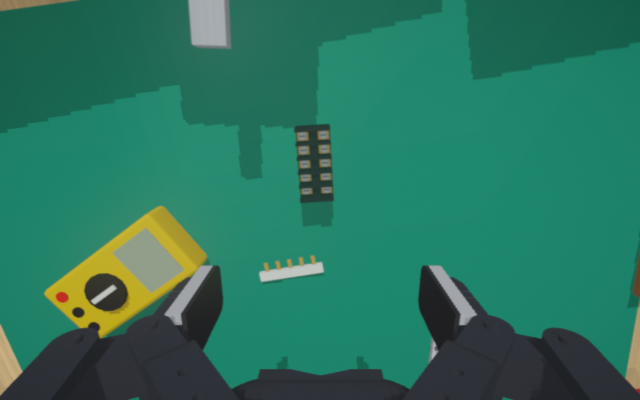

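The 5p is at (314,163) with ten plates and a clear area round it. The white pin header at (291,270) stays outside the fingers.

Request:
drive_tool([
  [2.2, -0.5, 2, -4, -1],
  [0, 0, 3.5, 0, -1],
  [0, 0, 3.5, 0, -1],
  [0, 0, 3.5, 0, -1],
  [0, 0, 3, 0, -1],
  [0, 0, 2.5, 0, -1],
  [0, 0, 1, 0, -1],
  [0, 0, 0, 0, -1],
])

```text
t: 26.7
eef_pos: [0.4932, 0.372, 0.0055]
tool_rot: [0.0, 0.727, 0.687, -0.001]
contact_force: [-0.3, -0.2, 1.0]
gripper_width: 0.996
grasp_force: 0.0
```

Request:
drive_tool([
  [0, 0, 0, 0, -1],
])

```text
t: 26.8
eef_pos: [0.4942, 0.3735, 0.0074]
tool_rot: [0.0, 0.726, 0.687, 0.001]
contact_force: [0.6, 0.0, -0.7]
gripper_width: 1.004
grasp_force: 0.0
```

Request:
drive_tool([
  [0, 0, 0, 0, 1],
  [0, 0, 0, 0, 1],
  [0, 0, 0, 0, 1],
  [0, 0, 0, 0, 1],
  [0, 0, 0, 0, 1],
  [0, 0, 0, 0, 1],
  [0, 0, 0, 0, 1],
])

```text
t: 27.5
eef_pos: [0.4932, 0.3744, 0.0069]
tool_rot: [-0.0, 0.726, 0.688, 0.0]
contact_force: [-1.7, -0.7, 6.4]
gripper_width: 0.363
grasp_force: 41.5
```

Request:
drive_tool([
  [0, 0, -1, 0, 1],
  [0, 0, -2.5, 0, 1],
  [0, 0, -2.5, 0, 1],
  [0, 0, -2.5, 0, 1],
  [0, 0, -2.5, 0, 1],
  [0, 0, -1.5, 3.8, 1],
  [0, 0, 0, 0, 1],
])

```text
t: 28.2
eef_pos: [0.4942, 0.3746, 0.1336]
tool_rot: [0.0, 0.748, 0.663, 0.002]
contact_force: [-0.8, 0.3, -1.3]
gripper_width: 0.367
grasp_force: 40.5
```

Request:
drive_tool([
  [-3.8, 2.4, 0, 0, 1],
  [-3.8, 2.4, 0, 0, 1],
  [-3.9, 2.5, 0, 0, 1],
  [-3.9, 2.5, 0, 0, 1],
  [-3.9, 2.5, 0, 0, 1],
  [-3.9, 2.5, 0, 0, 1],
  [-3.8, 2.4, 0, 0, 1],
  [0, 0, 0, 0, 1],
])

```text
t: 29.0
eef_pos: [0.6328, 0.0759, 0.1315]
tool_rot: [0.002, 0.751, 0.66, -0.001]
contact_force: [-0.5, -1.5, -1.3]
gripper_width: 0.367
grasp_force: 40.5
```

Request:
drive_tool([
  [0, 0, 0, 0, 1],
  [0, 0, 0, 0, 1],
])

```text
t: 29.2
eef_pos: [0.6307, 0.0867, 0.1303]
tool_rot: [-0.001, 0.748, 0.664, -0.001]
contact_force: [-0.3, -0.0, -1.3]
gripper_width: 0.369
grasp_force: 40.5
```

Request:
drive_tool([
  [-0.1, 0, 2, 0, 1],
  [0, 0, 3, 0, 1],
  [0, 0, 3, 0, 1],
  [0, 0, 1.9, 0, 1],
  [0, 0, 0.2, 0, 1],
  [0, 0, 0.1, 0, 1],
  [0, 0, 0, 0, 1],
])

```text
t: 29.9
eef_pos: [0.6321, 0.0846, 0.0304]
tool_rot: [0.0, 0.748, 0.664, 0.001]
contact_force: [-0.2, -1.4, -0.5]
gripper_width: 0.369
grasp_force: 40.6
```

Request:
drive_tool([
  [0, 0, 0.1, 0, 1],
  [0, 0, 0, 0, 1],
])

```text
t: 30.1
eef_pos: [0.6318, 0.0845, 0.0291]
tool_rot: [0.0, 0.748, 0.663, 0.001]
contact_force: [-0.3, -0.1, -2.1]
gripper_width: 0.366
grasp_force: 40.6
```

Request:
drive_tool([
  [0, 0, 0.1, 0, 1],
  [0, 0, 0, 0, 1],
])

```text
t: 30.3
eef_pos: [0.6314, 0.0845, 0.0274]
tool_rot: [-0.0, 0.748, 0.663, 0.0]
contact_force: [-0.3, 0.5, -1.5]
gripper_width: 0.367
grasp_force: 40.6
```

Request:
drive_tool([
  [0, 0, 0.1, 0, 1],
  [0, 0, 0, 0, 1],
])

```text
t: 30.5
eef_pos: [0.6315, 0.0844, 0.027]
tool_rot: [-0.0, 0.748, 0.663, 0.0]
contact_force: [-2.7, -0.2, 4.9]
gripper_width: 0.366
grasp_force: 41.3
```

Contact. I'll release, rise, and back off towards the stop so the camera covers the row.

Request:
drive_tool([
  [0, 0, 0, 0, -1],
  [0, 0, 0, 0, -1],
  [0, 0, 0, 0, -1],
  [0, 0, 0, 0, -1],
  [0, 0, 0, 0, -1],
  [0, 0, -2, 0, -1],
  [0, 0, -4, 0, -1],
  [0, 0, -4, 0, -1],
])

```text
t: 31.3
eef_pos: [0.6307, 0.0842, 0.1268]
tool_rot: [-0.0, 0.748, 0.663, -0.001]
contact_force: [0.9, 0.9, 0.1]
gripper_width: 1.0
grasp_force: 0.0
```

Request:
drive_tool([
  [-2, -1, -3.5, 0, -1],
  [-2, -1, -3.5, 0, -1],
  [-2, -1, -3.5, 0, -1],
  [-2, -1, -3.5, 0, -1],
  [-2, -1, -2, 0, -1],
  [-2, -1, 0, 0, -1],
  [0, 0, 0, 0, -1],
  [0, 0, 0, 0, -1],
])

```text
t: 32.1
eef_pos: [0.5568, -0.0273, 0.2854]
tool_rot: [-0.001, 0.748, 0.663, -0.0]
contact_force: [0.1, 0.8, 0.5]
gripper_width: 0.999
grasp_force: 0.0
```

```bash
python3 - <<'E'
from h import *
m,im=look('w10'); o,y,r=state(); print(o['t'],o['eef_pos'],y,o['contact_force'])
for p in[[.602,-.154],[.6118,-.0743],[.6214,.0053],[.6312,.085]]:
    b=[x for x in block(m,im,proj(m,[[*p,.048]])[0],0,z=.048,crop=60) if 15<x[1]<90]
    k=[x[2] for x in b if np.linalg.norm(x[2]-p)<.04 and abs((x[2]-p)@[.9925,-.122])<.015]
    print(p,len(k),np.mean(k,0) if k else '')
cv2.imwrite('pics/c10.png',cv2.resize(im[20:330,180:500],None,fx=1.85,fy=1.85))
E
```

```text
32.15 [ 0.55712624 -0.02662096  0.28524696] 83.17743641198736 [-0.09973022 -0.09046444 -0.78198192]
[0.602, -0.154] 0 
[0.6118, -0.0743] 3 [ 0.6019     -0.07196667]
[0.6214, 0.0053] 4 [0.6116 0.007 ]
[0.6312, 0.085] 5 [0.6211  0.08598]
```

View pics/c10.png

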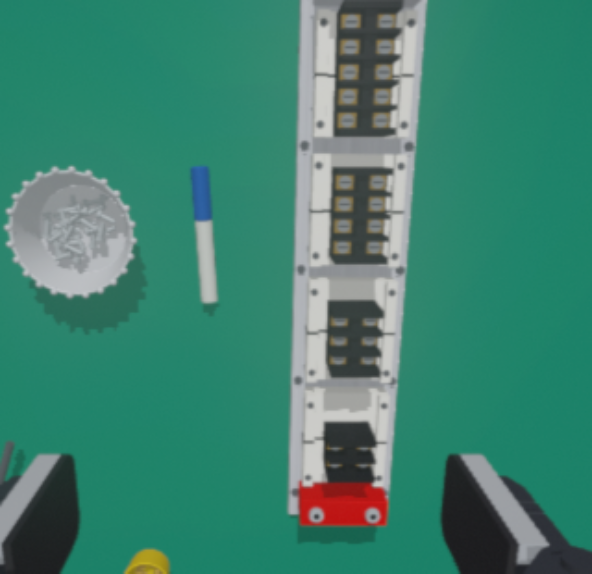

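```bash
python3 - <<'E'
from h import *
m=cam('w10');u=np.array([.1219,.9925])
for p,L in(([.602,-.154],.030),([.6118,-.0743],.043)):
    for s in(1,-1): print(L,s,[((proj(m,[[*(np.array(p)+s*L/2*u),z]])[0]-[180,20])*1.85).round() for z in(.054,.020)])
    print('mark',((proj(m,[[*p,.02]])[0]-[180,20])*1.85).round())
E
```

```text
0.03 1 [array([350., 441.]), array([344., 420.])]
0.03 -1 [array([348., 481.]), array([342., 458.])]
mark [343. 439.]
0.043 1 [array([356., 313.]), array([349., 301.])]
0.043 -1 [array([353., 378.]), array([346., 361.])]
mark [348. 331.]
```

The crop shows 2p, 3p, 4p and 5p in order from the red stop. The edges I checked, on 2p (rows 422 and 482 against 420 and 481 predicted) and 3p (300 and 377 against 301 and 378), agree to about 1 mm. The tray hasn't moved and the arm is clear, so I'm handing in.

```bash
python3 -c "
from station import hand_in
print(hand_in())"
```

```text
the job is handed in; nothing more can be done
None
```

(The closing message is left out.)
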